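Clamp a catch plate in the jig with its wing screw

ROBOT

A 6-joint arm with a two-finger parallel gripper is mounted at the origin on the work surface; the furniture and walls round the work are solid. World frame = base frame: x ahead of the robot, y to its left, z up, the work surface at z = 0. Lengths are in m, angles in degrees, forces in N, time in s.
With the tool pointing down it reaches from about 0.375 to 0.9 m from the base axis. Payload 3.1 kg.
Tool frame: the origin (TCP) lies on the centre line of the jaws, within the pads' length; the fingertips stand finger_overhang ahead of it and the grasp point (between the pads) lies 5 mm behind it (finger_overhang is the distance from the TCP to the fingertips, in m); z points along the fingers, y is the line along which they close (so a half turn about z gives the same grasp; the last joint's range is limited). The gripper opens to 87 mm and grips with 3 to 60 N. Pads are 19 mm wide; open, the fingers measure 117 mm over their backs; the gripper's body (75 mm by 190 mm) begins 51 mm behind the grasp point.
Start: joints at [56.236, 30.224, 82.088, -0, 67.689, -10.227], TCP at [0.25, 0.573, 0.204] pointing down, gripper open.
Joint ranges: [-176.69, 176.69], [-43.24, 126.21], [12.49, 139.97], [-82, 262], [0, 151.66], [-163.58, 163.58]. Speed limits (degrees/s): [159.86, 159.86, 180, 180, 180, 180].

INTERFACE

Orientations are given as a 3x3 rotation matrix whose columns are the frame's x, y, z axes.
In Python, from rig import read_state, capture, calibration, hand_in, finger_overhang gives the robot as it stands.
- The arm moves only by the tool send_rows, never from a script. Its argument "plan" is a list of rows, each a list of 5 numbers: the closure in counts, from 0 (fully open) to 255 (shut), then the shift along the tool's x, y, z in m, then the turn about the tool's z in rad. A call has 1 to 20 rows; each row shifts and turns the commanded pose from where the row before left it, along the tool's axes as they then stand; what a row does not reach is not made up. A row lasts 1/12 s, in which the tool goes at most 41.7 mm and 7.16 degrees, less where a joint would pass 70% of its speed; a pose out of reach is approached as far as the arm can. A call is refused whole if a number of a shift passes 0.0417 or a number of a turn 0.125, either way. A call with a gripper value outside its range is refused whole. The fingers move at their own pace and stop on an object; the grip force is fixed at half the most. Time passes only in rows, so rows that do not move let the fingers close. It gives the time, the measured TCP pose, the force, the opening and the grip force at its end, in the units of the state.
- read_state(): the state, without advancing time (a new reading comes with each control period).
- capture(name): name is "side" or "top"; returns (picture, depth): 480x640x3 uint8, blue, green, red; 480x640 float32, m along the optical axis (not along the pixel's ray), 0 where there is no reading.
- calibration(name): a dict with "fx", "fy", "cx", "cy" (pixels), "dist_coeffs" ([k1, k2, p1, p2, k3] as OpenCV has them; the pictures are not rectified), "xyz" and "rotation" of the camera in the world. Camera axes: x right, y down, z forward; pixel columns grow to the right and rows downward; lengths in m; the calibration is good to about 2 mm. A picture is of the moment at which its call begins. calibration takes no time and is no camera call.
- hand_in(): hands the job in; it is judged then, once.
The state is a dict: "time_s": time; "joint_positions": joint angles; "qvel": joint speeds; "tau": joint torques, N m; "position": TCP position; "tcp_rot": TCP orientation; "force": force on the tool from outside, world axes, zero at the start; "moment": the same for the moment, N m; "opening": opening from 0.0 (shut) to 1.0 (fully open); "grasp_force": force on a finger pad.
Only numpy, scipy, OpenCV 4.12 (cv2) and the standard library are available. Lean on these libraries where they do the work, as an engineer would, in place of code of your own. Each camera call takes 0.05 s, during which the arm holds its last target. There are 200 camera calls.

TASK

Push the catch plate that lies in the clamping jig fully home against the jig's back stop, then turn the wing screw clockwise until its foot just touches the plate and on by about another tenth of a turn, so that the plate is firmly clamped but not overtightened. Do not lean on the yellow guard beside the wings, and leave the other things on the bench where they are.

Things in the scene. Friction and masses are not known exactly. Their poses are not given: they have to be found in the camera images.
- jig: Steel clamping jig, fixed, at a new place and yaw each time. Origin: on the bench top, straight below the wing screw's axis; +x from its open loading end to its back stop, z up. Base plate x -100 to +36, y -62 to +62 mm, 10 mm thick: the bed is 10 mm above the bench. Side rails, inner faces at y = -29.5 and +29.5 mm, 8 mm high (x -65 to +19 mm), guide the plate along x.
- back_stop (a point): Middle of the front face of the jig's upright steel back stop, at x = +19 mm in the jig's frame, 18 mm above the bench (its top is at 26 mm); axes as the jig's.
- clamp_arm (a point): Top of the jig's green arm on the wing screw's axis, 54 mm above the bench; axes as the jig's. The arm is 30 mm wide and 12 mm thick, and reaches over the bed from a green post at y = -59 to -41 mm to y = +15 mm. Fingers beside the wings must stay above it.
- catch_plate: Dark grey diecast plate, loose, 0.11 kg, on the jig's bed between the rails, 82 mm long (its own y, along the jig's x, either way), 56 mm wide, 8 mm thick (bosses to 13 mm). Origin: centre of its underside. Starts 18 to 36 mm short of home; home, its origin is at x = -22 and its near end at x = -63 mm in the jig's frame. Its near end is free to be pushed with closed fingers from above.
- wing_grip (a point): Point on the wing screw's axis, 82 mm above the bench, mid wings; x along the wings, z up. The wings are a flat steel bar 68 mm from tip to tip, 6 mm thick, from 58 to 88 mm above the bench (rounded tips to 90 mm); pinch it across its thickness. The wings turn but stay at this height.
- wing_tip (a point): Tip of one wing, 34 mm from the screw's axis, 82 mm above the bench; turns with the wings.
- wing_screw (a joint): Angle (rad) of the wing screw, grows clockwise seen from above (tightening); at 0 the wings lie along the jig's x; starts at 0 to 0.3, turns to 3.9 at most, so re-grip it. Turns freely at 0.17 N m and stays where left. Moves the spindle down 6 mm per rad. Once the foot touches the plate, the torque grows by about 0.14 N m and the foot's force by about 24 N per further rad (spring foot).
- spindle: Spindle under the wing screw, with a black rubber foot 16 mm across. Origin 31 mm above the bench at screw angle 0, descends with it. The foot's underside is 0 to 9 mm below this origin, set by hand and unmeasured: it meets the plate (top at 18 mm) at a screw angle between 0.65 and 2.2, to be found by feel. 0.63 rad beyond (a tenth of a turn) it presses with about 15 N; 9 to 24 N is right.
- guard: Thin yellow plastic chip guard fixed to the jig, upright, parallel to the jig's x; its frame is the jig's. Inner face at y = +42 mm (the wing tips sweep past at 8 mm), 4 mm thick, x -30 to +36 mm, top 96 mm above the bench. Flimsy: keep the robot's force on it under 8 N.
- grease_tin: Round blue tin, 92 mm across, 46 mm high; bystander. Origin: centre of its underside.
- glass_bottle: Clear bottle with grey cap, 69 mm across, 146 mm high; bystander. Origin: centre of its underside.
- orange_screwdriver: Screwdriver with orange handle, 207 mm long, lying; bystander. Origin: centre of its underside.
- steel_bush: Flanged steel bush, 40 mm across, 26 mm high; bystander. Origin: centre of its underside.
- red_pliers: Pliers with red handles, 201 mm long, lying; bystander. Origin: centre of its underside.
- tape_roll: Roll of cream tape lying flat, 92 mm across, 31 mm high; bystander. Origin: centre of its underside.
There are look-alikes about, which are no part of the job. What is shaped like the catch_plate but pink is not meant.

How it is judged (in metres and radians):
On the way, in this order (a step that is already met when the one before it is completed fails the run):
1. the catch plate is home: its far end within 2.5 mm of the back stop (x of catch_plate in the frame of jig above -0.0245 m and z of catch_plate in the frame of jig below 0.013 m), for 0.2 s.
2. the wing screw clamps the plate: its foot presses with more than 9 N, the plate still home (all of step 1 and contact force between spindle and catch_plate above 9 N), for 0.2 s.
At the end, for the whole second after the job is handed in: The plate lies home on the bed within 2.5 mm of the back stop, clamped by the foot with 9 to 24 N, and plate and wing screw are at rest (all of step 2 and contact force between spindle and catch_plate below 24 N and velocity of joint wing_screw between -0.05 and 0.05 rad/s and linear speed of catch_plate below 0.01 m/s); the robot touches nothing.
It fails at once if the foot overtightened: it presses the plate with more than 24 N (contact force between spindle and catch_plate above 24 N).
It fails at once if the robot leans on the yellow guard with more than 8 N (contact force between any of the fingers, the arm and guard above 8 N).
It fails at once if a bystander is moved by more than 20 mm (distance of any of grease_tin, glass_bottle, orange_screwdriver, steel_bush, red_pliers, tape_roll from where it was at the start of the episode above 0.02 m).
It also fails if it takes over 72 s, if anything falls off the work surface, if the arm or the gripper's body presses on something with over 40 N, if the wrist force passes 120 N, or if a joint passes its speed limit or range.

## Working session

There is one attempt and no reset: what is moved stays moved. The work goes in short steps, Python scripts to look and compute and a tool call to move; the robot and the scene stay as the last step left them, time stands still between calls to the robot, and variables do not carry over. Pictures are saved under pics/ and viewed, at most 13 in all, crops included, and the job is handed in when it is done.

Besides the shell and the picture viewer there is one more tool, called after "Request:" in YAML: its name, and indented under it one key for each argument. send_rows: Moves the arm, as the interface text tells. Its arguments: {"type":"object","properties":{"plan":{"type":"array","items":{"type":"array","items":{"type":"number"}}}},"required":["plan"]}

```bash
mkdir -p pics; python3 - <<'E'
from rig import *
import cv2,numpy as np
for n in("top","side"):
    p,d=capture(n);cv2.imwrite(f"pics/{n}0.png",p);np.save(f"{n}0.npy",d);c=calibration(n);print(n,c)
print(read_state());print(finger_overhang if not callable(finger_overhang) else finger_overhang())
E
```

```text
top {'fx': 440.46677138828716, 'fy': 440.46677138828716, 'cx': 316.5189226601346, 'cy': 236.79281350662833, 'dist_coeffs': array([0.01567845, 0.        , 0.        , 0.        , 0.        ]), 'xyz': array([0.36345612, 0.16024294, 1.09577174]), 'rotation': array([[ 0.02298881, -0.98385482,  0.17748581],
       [-0.99943585, -0.02696485, -0.02002219],
       [ 0.02448481, -0.1769254 , -0.98391966]])}
side {'fx': 465.80867625259015, 'fy': 465.80867625259015, 'cx': 320.0506446878242, 'cy': 236.8126767487619, 'dist_coeffs': array([-0.07491954,  0.        ,  0.        ,  0.        ,  0.        ]), 'xyz': array([ 0.1948295 , -0.61568909,  0.57226089]), 'rotation': array([[ 0.90870846, -0.20273442,  0.36489407],
       [-0.41723238, -0.46810936,  0.77896775],
       [ 0.01288676, -0.86010021, -0.50996231]])}
{'time_s': 0.1, 'joint_positions': array([ 5.62333660e+01,  3.02735661e+01,  8.21481965e+01, -1.22544690e-03,
        6.76880923e+01, -1.02269949e+01]), 'qvel': array([-0.00503086, -0.07973219, -0.09563338,  0.10615503, -0.06281647,
        0.01578658]), 'tau': array([-5.05261505e-04, -4.40985882e+01, -1.77150035e+01,  6.34570839e-02,
        5.33987372e-02, -6.33327954e-05]), 'position': array([0.24920665, 0.57242623, 0.203175  ]), 'tcp_rot': array([[-9.16787070e-01,  3.99374972e-01, -1.04922445e-03],
       [ 3.99376221e-01,  9.16785721e-01, -1.60488869e-03],
       [ 3.20961616e-04, -1.89037650e-03, -9.99998162e-01]]), 'force': array([0.36080227, 0.04680625, 0.5169671 ]), 'moment': array([ 0.00724021, -0.02587981,  0.01539466]), 'grasp_force': 0.0, 'opening': 0.9936561274042274}
0.014
```

View pics/top0.png

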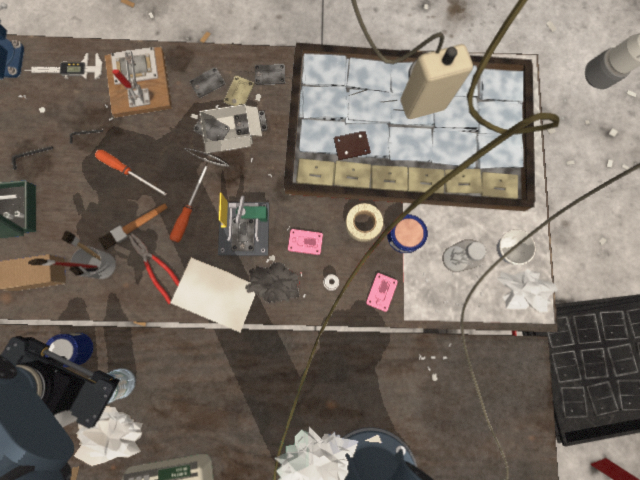

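View pics/side0.png

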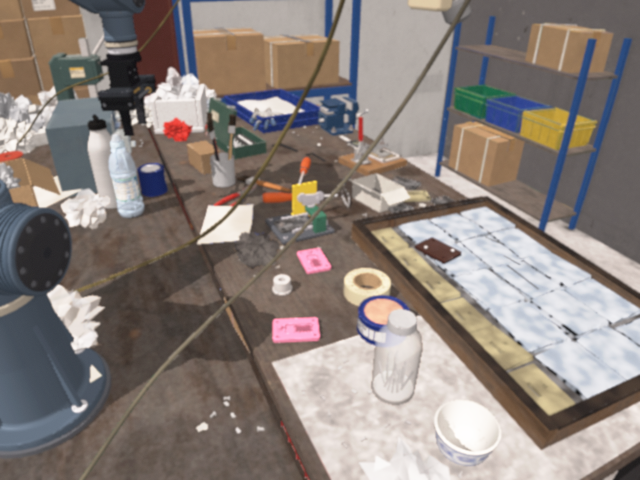

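The jig is at about (245,225) in the top view and (300,225) in the side view, with the yellow guard on its left in the top view. I'll enlarge both.

```bash
python3 - <<'E'
import cv2
p=cv2.imread("pics/top0.png")[185:265,205:285];a=cv2.resize(p,None,fx=7.5,fy=7.5,interpolation=cv2.INTER_CUBIC);cv2.imwrite("pics/topc.png",a)
p=cv2.imread("pics/side0.png")[170:250,250:350];a=cv2.resize(p,None,fx=7,fy=7,interpolation=cv2.INTER_CUBIC);cv2.imwrite("pics/sidec.png",a)
E
```

```text
(no output)
```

View pics/topc.png

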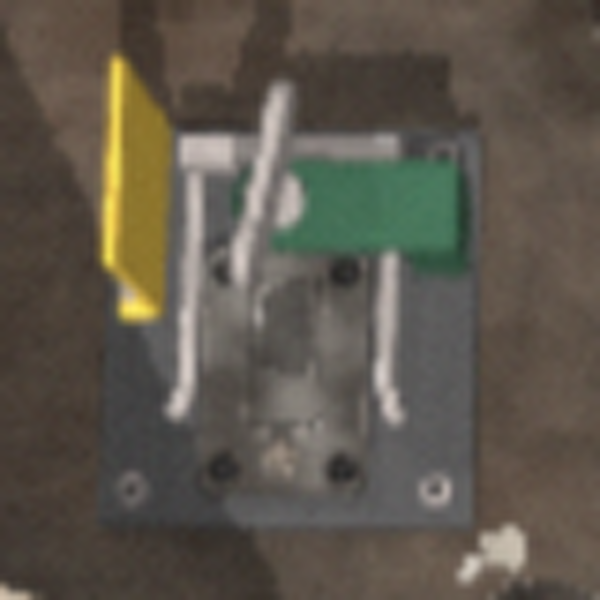

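View pics/sidec.png

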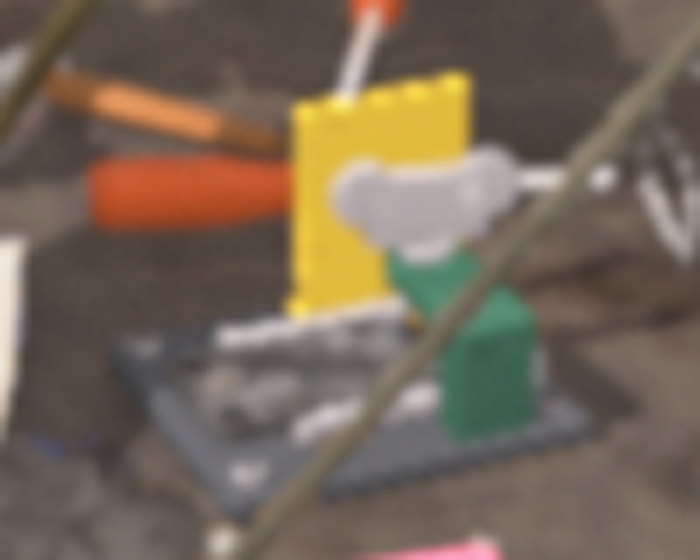

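The top crop shows these points:
- **Base corners:** (99,525), (472,525) and (480,130).
- **Guard top edge:** (118,58) to (106,266).
- **Wing tips:** (285,85) and (240,278).
- **Plate near end:** y≈490.

The side crop shows the wings standing over the green arm. Next I'll fit the pose.

```bash
cat > h.py <<'E'
import cv2,numpy as np
from rig import *
from scipy.optimize import least_squares
def proj(n,P):
    c=calibration(n);R=np.array(c["rotation"]).T;K=np.array([[c["fx"],0,c["cx"]],[0,c["fy"],c["cy"]],[0,0,1]])
    return cv2.projectPoints(np.array(P,float),cv2.Rodrigues(R)[0],-R@c["xyz"],K,c["dist_coeffs"])[0][:,0]
def back(n,uv,z):
    c=calibration(n);K=np.array([[c["fx"],0,c["cx"]],[0,c["fy"],c["cy"]],[0,0,1]])
    q=cv2.undistortPoints(np.array(uv,float).reshape(-1,1,2),K,c["dist_coeffs"])[:,0]
    r=np.c_[q,np.ones(len(q))]@np.array(c["rotation"]).T
    return c["xyz"]+r*((np.reshape(z,(-1,))-c["xyz"][2])/r[:,2])[:,None]
def T(s,P):
    P=np.array(P,float);c,k=np.cos(s[2]),np.sin(s[2])
    return np.c_[s[0]+c*P[:,0]-k*P[:,1],s[1]+k*P[:,0]+c*P[:,1],P[:,2]]
def inv(s,W):
    d=W-np.array([s[0],s[1],0]);c,k=np.cos(s[2]),np.sin(s[2])
    return np.c_[c*d[:,0]+k*d[:,1],-k*d[:,0]+c*d[:,1],d[:,2]]
crop=lambda p,x0,y0,f:np.array([x0,y0])+(np.array(p)+.5)/f-.5
E
python3 - <<'E'
from h import *
J=np.array([[-100,62,10],[-100,-62,10],[36,-62,10],[36,42,96],[-30,42,96],[-65,31.5,18],[-65,-31.5,18],[-30,44,10]])/1000
uv=crop([[99,525],[472,525],[480,130],[121,58],[112,268],[180,408],[392,413],[138,320]],205,185,7.5)
J,uv=J[:7],uv[:7]
S=np.array([[-100,62,10],[-100,-62,10],[36,-62,10],[36,44,96],[-30,44,96]])/1000
us=crop([[115,355],[235,515],[600,425],[465,78],[297,105]],250,170,7)
for both in (0,1):
    f=lambda s:np.r_[(proj("top",T(s,J))-uv).ravel(), both*(proj("side",T(s,S))-us).ravel()]
    r=least_squares(f,[.4,.3,0]);print(r.x,np.degrees(r.x[2]));print(r.fun.reshape(-1,2).round(1).tolist())
    s=r.x
    w=back("top",crop([[285,88],[240,275],[262,182]],205,185,7.5),.089);wi=inv(s,w);print((wi*1e3).round(1),np.arctan2(*(wi[0]-wi[1])[[1,0]]))
    pl=back("top",crop([[200,492],[355,492],[280,490]],205,185,7.5),.016);print((inv(s,pl)*1e3).round(1))
E
```

```text
[0.60942189 0.322893   0.02951294] 1.6909667561721606
[[-0.3, 0.1], [0.3, -0.0], [-0.1, -0.6], [0.1, -0.4], [0.4, -0.8], [1.2, 1.2], [-1.5, 0.5], [-0.0, -0.0], [0.0, -0.0], [0.0, -0.0], [0.0, -0.0], [0.0, 0.0]]
[[ 27.3  -7.9  89. ]
 [-32.6   4.6  89. ]
 [ -2.9  -1.4  89. ]] -0.2061033719518358
[[-89.7  27.5  16. ]
 [-89.8 -23.3  16. ]
 [-89.1   1.3  16. ]]
[0.60884628 0.32237769 0.03006903] 1.7228287862374807
[[-0.1, 0.4], [0.5, 0.2], [0.1, -0.3], [0.3, -0.2], [0.6, -0.5], [1.4, 1.4], [-1.3, 0.7], [-1.1, -1.8], [0.6, -1.7], [0.1, -1.1], [0.6, -0.1], [0.6, 0.6]]
[[ 27.9  -7.4  89. ]
 [-32.    5.1  89. ]
 [ -2.3  -0.9  89. ]] -0.20665946928284507
[[-89.1  28.   16. ]
 [-89.2 -22.7  16. ]
 [-88.5   1.9  16. ]]
```

Request:
send_rows:
  plan:
    - [255, 0, 0, 0, -0.11]
    - [255, 0, 0, 0, -0.11]
    - [255, 0, 0, 0, -0.11]
    - [255, 0, 0, 0, -0.11]
    - [255, 0, 0, 0, 0]

```text
time_s: 0.52
position: [0.2493, 0.5726, 0.2035]
tcp_rot: [[-1.0, -0.031, -0.001], [-0.031, 1.0, -0.001], [0.001, -0.001, -1.0]]
force: [-0.6, -0.4, 0.7]
opening: 0.703
grasp_force: 0.0
```

```bash
cat >> h.py <<'E'
S=np.array([0.608,0.3222,0.0295])
def to(jx,jy,z,psi=None):
    "print shift in tool axes to reach jig point (mm) & where we are"
    st=read_state();R=np.array(st["tcp_rot"]);p=np.array(st["position"])
    g=T(S,[[jx/1e3,jy/1e3,z/1e3]])[0]
    print("t",round(st["time_s"],2),"jig mm",(inv(S,p[None])*1e3).round(1)[0],"tool yaw rel jig",round(np.degrees(np.arctan2(R[1,0],R[0,0])-S[2]),2),"tilt",(R[:,2]*1e3).round(1),
     "\nshift mm",(R.T@(g-p)*1e3).round(1),"F",np.round(st["force"],1),"M",np.round(st["moment"],3),"tau6",np.round(st["tau"][5],3),"open",round(st["opening"],3),"j",np.round(st["joint_positions"],1))
E
python3 -c "
from h import *
to(-106,0,100)"
```

```text
t 0.52 jig mm [-351.1  260.9  203.5] tool yaw rel jig -179.91 tilt [-7.0e-01 -1.2e+00 -1.0e+03] 
shift mm [-244.8 -261.1  103.6] F [-0.6 -0.4  0.7] M [ 0.103 -0.004 -0.045] tau6 -0.643 open 0.703 j [ 56.2  30.3  82.1  -0.   67.7 -35.5]
```

Request:
send_rows:
  plan:
    - [255, -0.0245, -0.0261, 0, 0]
    - [255, -0.0245, -0.0261, 0, 0]
    - [255, -0.0245, -0.0261, 0, 0]
    - [255, -0.0245, -0.0261, 0, 0]
    - [255, -0.0245, -0.0261, 0, 0]
    - [255, -0.0245, -0.0261, 0, 0]
    - [255, -0.0245, -0.0261, 0, 0]
    - [255, -0.0245, -0.0261, 0, 0]
    - [255, -0.0245, -0.0261, 0, 0]
    - [255, -0.0245, -0.0261, 0, 0]
    - [255, 0, 0, 0.025, 0]
    - [255, 0, 0, 0.025, 0]
    - [255, 0, 0, 0.025, 0]
    - [255, 0, 0, 0.025, 0]
    - [255, 0, 0, 0, 0]
    - [255, 0, 0, 0, 0]

```text
time_s: 1.85
position: [0.5009, 0.3188, 0.1028]
tcp_rot: [[-1.0, -0.027, -0.004], [-0.027, 1.0, -0.001], [0.004, -0.001, -1.0]]
force: [-0.1, 0.4, 0.8]
opening: 0.003
grasp_force: 0.0
```

```bash
python3 -c "
from h import *
to(-106,0,28)
p,d=capture('top');cv2.imwrite('pics/t1.png',cv2.resize(p[185:305,195:315],None,fx=5,fy=5,interpolation=cv2.INTER_CUBIC))
"
```

```text
t 1.85 jig mm [-107.1   -0.3  102.8] tool yaw rel jig -180.13 tilt [   -3.6    -1.4 -1000. ] 
shift mm [-1.4  0.4 74.8] F [-0.1  0.4  0.8] M [ 0.019 -0.012 -0.023] tau6 0.011 open 0.003 j [ 21.7  35.4  91.6   0.   53.2 -69.9]
```

View pics/t1.png

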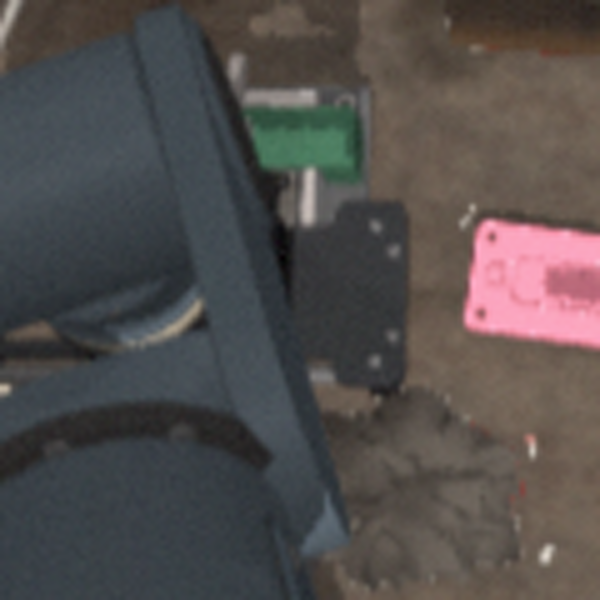

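The arm hides the plate from above, but the gripper body is behind the jig as planned. I'll go down behind the plate.

Request:
send_rows:
  plan:
    - [255, -0.0014, 0, 0.02, 0]
    - [255, 0, 0, 0.02, 0]
    - [255, 0, 0, 0.02, 0]
    - [255, 0, 0, 0.008, 0]
    - [255, 0, 0, 0.0065, 0]
    - [255, 0, 0, 0, 0]
    - [255, 0, 0, 0, 0]

```text
time_s: 2.48
position: [0.5043, 0.3197, 0.0306]
tcp_rot: [[-1.0, -0.029, 0.002], [-0.029, 1.0, 0.001], [-0.002, 0.001, -1.0]]
force: [0.0, 0.1, -0.4]
opening: 0.004
grasp_force: 0.0
```

```bash
python3 -c "
from h import *
to(-74,0,27.5)
"
```

```text
t 2.48 jig mm [-103.7    0.6   30.6] tool yaw rel jig -180.02 tilt [ 1.8e+00  7.0e-01 -1.0e+03] 
shift mm [-29.7  -0.6   3.2] F [ 0.   0.1 -0.4] M [0.032 0.006 0.004] tau6 0.002 open 0.004 j [ 21.7  41.7  93.5  -0.   44.6 -70. ]
```

Request:
send_rows:
  plan:
    - [255, 0, 0, 0.003, 0]
    - [255, -0.002, 0, 0, 0]
    - [255, -0.002, 0, 0, 0]
    - [255, -0.002, 0, 0, 0]
    - [255, -0.002, 0, 0, 0]
    - [255, -0.002, 0, 0, 0]
    - [255, -0.002, 0, 0, 0]
    - [255, -0.002, 0, 0, 0]
    - [255, -0.002, 0, 0, 0]
    - [255, -0.002, 0, 0, 0]
    - [255, -0.002, 0, 0, 0]
    - [255, -0.002, 0, 0, 0]
    - [255, 0, 0, 0, 0]

```text
time_s: 3.57
position: [0.5261, 0.32, 0.0266]
tcp_rot: [[-1.0, -0.029, 0.001], [-0.029, 1.0, 0.0], [-0.001, 0.0, -1.0]]
force: [0.0, 0.4, -0.3]
opening: 0.004
grasp_force: 0.0
```

```bash
python3 -c "
from h import *
to(-74,0,27.5)
"
```

```text
t 3.57 jig mm [-81.9   0.2  26.6] tool yaw rel jig -180.03 tilt [ 7.e-01  2.e-01 -1.e+03] 
shift mm [-7.9 -0.2 -0.9] F [ 0.   0.4 -0.3] M [ 0.027 -0.048  0.039] tau6 -0.006 open 0.004 j [ 20.9  43.1  90.7  -0.   46.2 -70.7]
```

Request:
send_rows:
  plan:
    - [255, -0.0015, 0, 0, 0]
    - [255, -0.0015, 0, 0, 0]
    - [255, -0.0015, 0, 0, 0]
    - [255, -0.0015, 0, 0, 0]
    - [255, -0.001, 0, 0, 0]
    - [255, 0, 0, 0, 0]

```text
time_s: 4.07
position: [0.5328, 0.3202, 0.0266]
tcp_rot: [[-1.0, -0.029, 0.0], [-0.029, 1.0, 0.0], [-0.0, 0.0, -1.0]]
force: [0.5, 0.3, 0.0]
opening: 0.006
grasp_force: 0.0
```

```bash
python3 -c "
from h import *
to(-74,0,27.5)
p,d=capture('side');cv2.imwrite('pics/s1.png',cv2.resize(p[160:260,240:360],None,fx=6,fy=6,interpolation=cv2.INTER_CUBIC))
"
```

```text
t 4.07 jig mm [-75.2   0.2  26.6] tool yaw rel jig -180.02 tilt [ 5.e-01  1.e-01 -1.e+03] 
shift mm [-1.2 -0.2 -0.9] F [0.5 0.3 0. ] M [0.057 0.052 0.002] tau6 -0.003 open 0.006 j [ 20.7  43.4  89.8  -0.   46.8 -70.9]
```

View pics/s1.png

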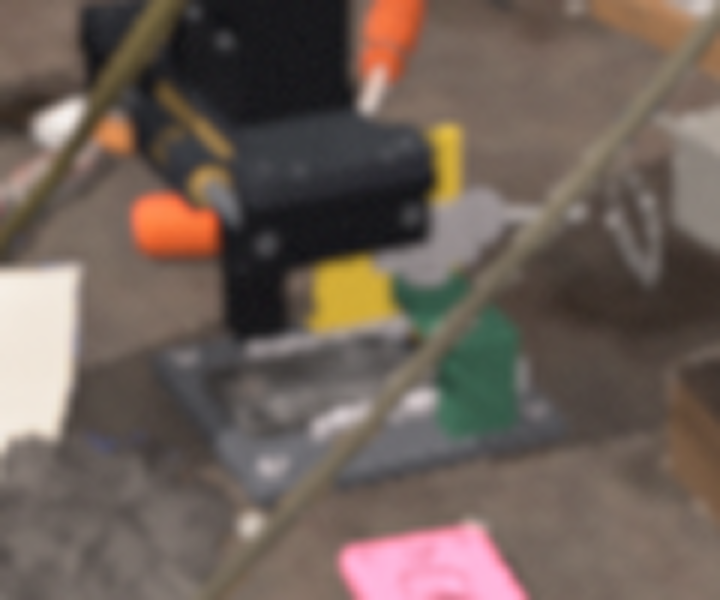

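```bash
python3 -c "
from h import *
st=read_state();p=st['position']
P=np.r_[T(S,[[-.0752,0,.0126],[-.0847,-.015,.0126],[-.0657,-.015,.0126],[-.0657,.015,.0126],[-.089,-.028,.018],[-.089,.028,.018],[-.063,.028,.018],[-.063,-.028,.018],[-.0375,-.095,.0826],[-.1,.062,.01],[-.1,-.062,.01]])]
print(((proj('side',P)-[240,160]+.5)*6).round())
print(p)"
```

```text
[[261. 402.]
 [254. 424.]
 [297. 414.]
 [269. 381.]
 [256. 429.]
 [204. 367.]
 [262. 355.]
 [316. 415.]
 [447. 331.]
 [151. 354.]
 [263. 493.]]
[0.53257915 0.32011198 0.02654939]
```

```bash
python3 -c "
from h import *
p,d=capture('side');c=calibration('side')
K=np.array([[c['fx'],0,c['cx']],[0,c['fy'],c['cy']],[0,0,1]])
for u,v in [(255,260),(255,300),(255,325),(255,345),(255,375),(255,400),(265,415),(300,390),(340,380),(330,225),(420,150),(400,245),(190,360),(270,470)]:
    x=240+(u+.5)/6-.5;y=160+(v+.5)/6-.5
    q=cv2.undistortPoints(np.array([[[x,y]]]),K,c['dist_coeffs'])[0,0]
    z=d[int(round(y)),int(round(x))]
    w=c['xyz']+c['rotation']@(np.r_[q,1]*z); print(u,v,round(float(z),3),(inv(S,w[None])*1e3).round(0)[0],p[int(round(y)),int(round(x))])
"
```

```text
255 260 1.0 [-110.  -88.  124.] [33 29 30]
255 300 1.102 [-80. -10.  65.] [25 23 23]
255 325 1.105 [-81. -11.  55.] [27 25 24]
255 345 1.169 [-62.  38.  17.] [118 117 124]
255 375 1.133 [-77.   2.  24.] [78 82 88]
255 400 1.128 [-80.  -6.  18.] [ 95  98 106]
265 415 1.114 [-82. -22.  19.] [86 88 93]
300 390 1.139 [-59.  -4.  16.] [110 112 117]
340 380 1.147 [-41.  -3.  16.] [100 102 106]
330 225 1.006 [-81. -89. 132.] [25 22 23]
420 150 1.003 [-48. -93. 157.] [61 58 58]
400 245 1.025 [-53. -87. 118.] [42 39 41]
190 360 1.169 [-88.  46.  12.] [112 110 115]
270 470 1.093 [-92. -50.  12.] [165 162 171]
```

The side view contradicts the reported height. The fingertips end at about (255,337), which is z≈50 mm by depth, where the state says 13 mm. The plate hasn't moved either, which fits the zero force. I'll back off, then measure the finger by depth before descending.

Request:
send_rows:
  plan:
    - [255, 0.01, 0, 0, 0]
    - [255, 0.01, 0, 0, 0]
    - [255, 0.01, 0, 0, 0]
    - [255, 0, 0, 0, 0]
    - [255, 0, 0, 0, 0]
    - [255, 0, 0, 0, 0]

```text
time_s: 4.67
position: [0.5026, 0.3195, 0.0268]
tcp_rot: [[-1.0, -0.03, 0.001], [-0.03, 1.0, 0.0], [-0.001, 0.0, -1.0]]
force: [0.3, -0.0, -0.2]
opening: 0.007
grasp_force: 0.0
```

```bash
cat >> h.py <<'E'
def cloud(n):
    p,d=capture(n);c=calibration(n);K=np.array([[c['fx'],0,c['cx']],[0,c['fy'],c['cy']],[0,0,1]])
    v,u=np.nonzero(d>0);q=cv2.undistortPoints(np.c_[u,v].astype(float).reshape(-1,1,2),K,c['dist_coeffs'])[:,0]
    w=c['xyz']+(np.c_[q,np.ones(len(q))]*d[v,u][:,None])@np.array(c['rotation']).T
    return p,inv(S,w)*1e3,p[v,u].astype(int)
def finger():
    p,w,col=cloud("side")
    for lo,hi,nm in((25,100,"finger"),(100,140,"body")):
        m=(abs(w[:,1]+15)<(22 if nm=="finger" else 95))&(w[:,0]>-150)&(w[:,0]<-40)&(w[:,2]>lo)&(w[:,2]<hi)&(col.max(1)<60)
        q=w[m]; print(nm,len(q),np.percentile(q,[2,10,50,90,98],axis=0).round(0).tolist() if len(q) else "")
    return p
E
python3 -c "
from h import *
to(-106,0,27.5);p=finger()
cv2.imwrite('pics/s2.png',cv2.resize(p[130:270,210:370],None,fx=4,fy=4,interpolation=cv2.INTER_CUBIC))
"
```

```text
t 4.67 jig mm [-105.4    0.4   26.8] tool yaw rel jig -179.99 tilt [ 9.e-01  3.e-01 -1.e+03] 
shift mm [ 0.6 -0.4 -0.7] F [ 0.3 -0.  -0.2] M [ 0.048  0.067 -0.027] tau6 0.001 open 0.007 j [ 21.7  42.   93.8  -0.   44.2 -70. ]
finger 111 [[-117.0, -12.0, 47.0], [-116.0, -10.0, 51.0], [-111.0, -8.0, 63.0], [-100.0, 5.0, 75.0], [-98.0, 6.0, 88.0]]
body 309 [[-144.0, -91.0, 117.0], [-142.0, -88.0, 120.0], [-118.0, -86.0, 128.0], [-84.0, 76.0, 136.0], [-75.0, 79.0, 140.0]]
```

View pics/s2.png

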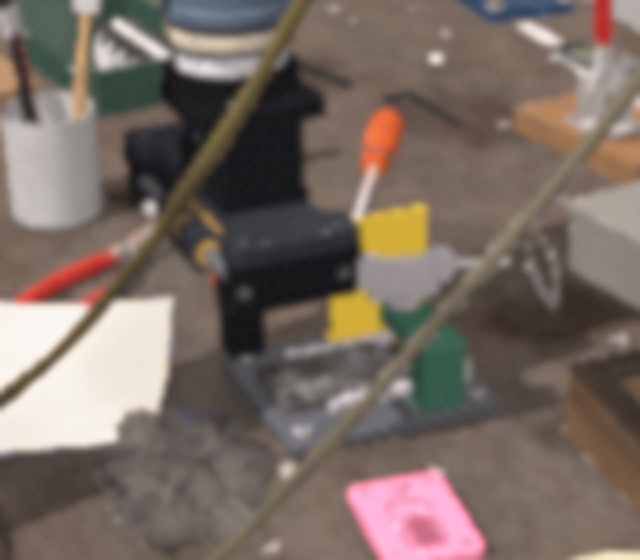

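The finger's x and y match the state, but its tip really is at z≈47–50 mm, so the reported z is about 35 mm low. I'll descend in stages and check each one.

Request:
send_rows:
  plan:
    - [255, 0, 0, 0.008, 0]
    - [255, 0, 0, 0.008, 0]
    - [255, 0, 0, 0.006, 0]
    - [255, 0, 0, 0, 0]
    - [255, 0, 0, 0, 0]

```text
time_s: 5.13
position: [0.5019, 0.3189, 0.0035]
tcp_rot: [[-1.0, -0.029, -0.002], [-0.029, 1.0, -0.001], [0.002, -0.001, -1.0]]
force: [0.2, 0.0, 0.8]
opening: 0.005
grasp_force: 0.0
```

```bash
python3 -c "
from h import *
to(-106,0,0);p=finger()
"
```

```text
t 5.13 jig mm [-1.061e+02 -1.000e-01  3.500e+00] tool yaw rel jig -180.03 tilt [-1.8e+00 -7.0e-01 -1.0e+03] 
shift mm [-0.1  0.1  3.5] F [0.2 0.  0.8] M [-0.008 -0.029  0.035] tau6 0.0 open 0.005 j [ 21.7  44.2  94.2   0.   41.8 -70. ]
finger 103 [[-117.0, -11.0, 26.0], [-117.0, -11.0, 27.0], [-110.0, -9.0, 38.0], [-99.0, 3.0, 48.0], [-96.0, 6.0, 64.0]]
body 607 [[-144.0, -96.0, 101.0], [-143.0, -94.0, 104.0], [-124.0, -86.0, 122.0], [-87.0, 68.0, 135.0], [-77.0, 79.0, 138.0]]
```

Request:
send_rows:
  plan:
    - [255, 0, 0, 0.002, 0]
    - [255, 0, 0, 0.002, 0]
    - [255, 0, 0, 0.002, 0]
    - [255, 0, 0, 0.002, 0]
    - [255, 0, 0, 0.001, 0]
    - [255, 0, 0, 0, 0]
    - [255, 0, 0, 0, 0]

```text
time_s: 5.77
position: [0.5025, 0.3193, -0.0045]
tcp_rot: [[-1.0, -0.029, -0.0], [-0.029, 1.0, -0.0], [0.0, -0.0, -1.0]]
force: [0.8, 0.9, -0.3]
opening: 0.007
grasp_force: 0.0
```

```bash
sed -i 's/((25,100,"finger")/((14,100,"finger")/' h.py; python3 -c "
from h import *
to(-106,0,0);p=finger()
"
```

```text
t 5.77 jig mm [-105.6    0.2   -4.5] tool yaw rel jig -180.02 tilt [   -0.    -0. -1000.] 
shift mm [ 0.4 -0.2 -4.5] F [ 0.8  0.9 -0.3] M [ 0.001 -0.003  0.025] tau6 0.0 open 0.007 j [ 21.7  44.9  94.3  -0.   40.8 -70. ]
finger 116 [[-144.0, -13.0, 15.0], [-117.0, -11.0, 19.0], [-112.0, -8.0, 30.0], [-99.0, 5.0, 52.0], [-97.0, 7.0, 95.0]]
body 591 [[-144.0, -96.0, 101.0], [-141.0, -94.0, 104.0], [-125.0, -51.0, 121.0], [-90.0, 63.0, 136.0], [-78.0, 78.0, 139.0]]
```

Request:
send_rows:
  plan:
    - [255, 0, 0, 0.001, 0]
    - [255, 0, 0, 0.001, 0]
    - [255, 0, 0, 0.001, 0]
    - [255, 0, 0, 0, 0]
    - [255, 0, 0, 0, 0]

```text
time_s: 6.23
position: [0.5024, 0.3192, -0.0075]
tcp_rot: [[-1.0, -0.029, -0.0], [-0.029, 1.0, -0.0], [0.0, -0.0, -1.0]]
force: [-0.2, 0.2, -0.8]
opening: 0.004
grasp_force: 0.0
```

Request:
send_rows:
  plan:
    - [255, 0, 0, 0.001, 0]
    - [255, 0, 0, 0, 0]
    - [255, 0, 0, 0, 0]

```text
time_s: 6.48
position: [0.5026, 0.3193, -0.0081]
tcp_rot: [[-1.0, -0.029, 0.0], [-0.029, 1.0, 0.0], [-0.0, 0.0, -1.0]]
force: [-0.2, -1.2, 3.1]
opening: 0.006
grasp_force: 1.6
```

Request:
send_rows:
  plan:
    - [255, 0, 0, 0.001, 0]
    - [255, 0, 0, 0, 0]
    - [255, 0, 0, 0, 0]

```text
time_s: 6.73
position: [0.5027, 0.3194, -0.0082]
tcp_rot: [[-1.0, -0.029, 0.001], [-0.029, 1.0, 0.0], [-0.001, 0.0, -1.0]]
force: [-2.1, -1.6, 9.0]
opening: 0.007
grasp_force: 4.5
```

Contact with the bed (z=10 mm) came at a reported z of −8.1 mm, so the true tip height is the reported z plus 18 mm. I'll raise about 4.5 mm and push.

Request:
send_rows:
  plan:
    - [255, 0, 0, -0.0045, 0]
    - [255, 0, 0, 0, 0]
    - [255, -0.002, 0, 0, 0]
    - [255, -0.002, 0, 0, 0]
    - [255, -0.002, 0, 0, 0]
    - [255, -0.002, 0, 0, 0]
    - [255, -0.002, 0, 0, 0]
    - [255, -0.002, 0, 0, 0]
    - [255, -0.002, 0, 0, 0]
    - [255, -0.002, 0, 0, 0]
    - [255, -0.002, 0, 0, 0]
    - [255, -0.002, 0, 0, 0]
    - [255, -0.002, 0, 0, 0]
    - [255, 0, 0, 0, 0]

```text
time_s: 7.9
position: [0.5252, 0.32, -0.0049]
tcp_rot: [[-1.0, -0.029, 0.001], [-0.029, 1.0, 0.0], [-0.001, 0.0, -1.0]]
force: [0.5, -0.9, 0.9]
opening: 0.003
grasp_force: 0.0
```

Request:
send_rows:
  plan:
    - [255, -0.0015, 0, 0, 0]
    - [255, -0.0015, 0, 0, 0]
    - [255, -0.0015, 0, 0, 0]
    - [255, 0, 0, 0, 0]

```text
time_s: 8.23
position: [0.5294, 0.3201, -0.0049]
tcp_rot: [[-1.0, -0.029, 0.001], [-0.029, 1.0, 0.0], [-0.001, 0.0, -1.0]]
force: [-0.7, 0.1, 0.1]
opening: 0.004
grasp_force: 0.1
```

```bash
python3 -c "
from h import *
to(-72.5,0,-5)
p,d=capture('side');cv2.imwrite('pics/s3.png',cv2.resize(p[160:260,240:360],None,fx=6,fy=6,interpolation=cv2.INTER_CUBIC))
"
```

```text
t 8.23 jig mm [-78.6   0.2  -4.9] tool yaw rel jig -180.02 tilt [ 7.e-01  2.e-01 -1.e+03] 
shift mm [-6.1 -0.2  0.1] F [-0.7  0.1  0.1] M [0.009 0.072 0.047] tau6 -0.005 open 0.004 j [ 20.8  46.   90.7  -0.   43.2 -70.8]
```

View pics/s3.png

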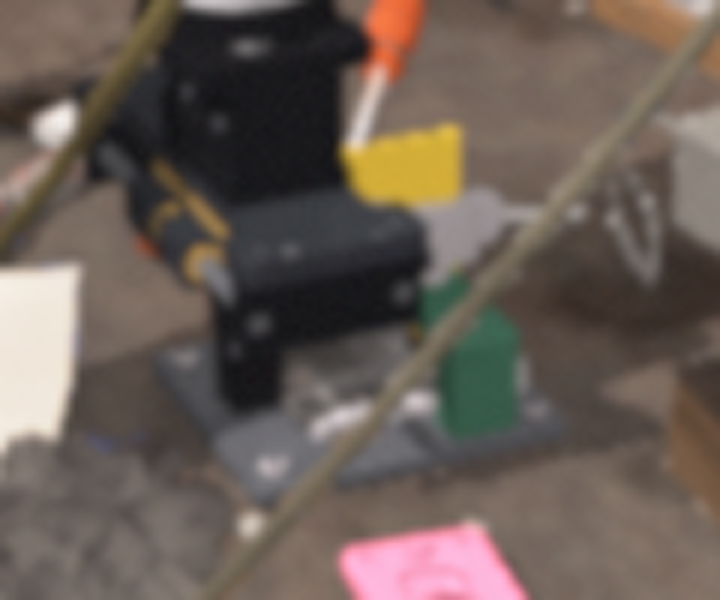

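The finger, with its tip at (250,405), is now against the plate's near end at (285,390) and pushing it. I'll continue to the stop.

Request:
send_rows:
  plan:
    - [255, -0.001, 0, 0, 0]
    - [255, -0.001, 0, 0, 0]
    - [255, -0.001, 0, 0, 0]
    - [255, -0.001, 0, 0, 0]
    - [255, 0, 0, 0, 0]

```text
time_s: 8.7
position: [0.5333, 0.3202, -0.005]
tcp_rot: [[-1.0, -0.029, 0.0], [-0.029, 1.0, 0.0], [-0.0, 0.0, -1.0]]
force: [-0.3, -0.2, 0.9]
opening: 0.006
grasp_force: 0.3
```

Request:
send_rows:
  plan:
    - [255, -0.001, 0, 0, 0]
    - [255, 0, 0, 0, 0]

```text
time_s: 8.87
position: [0.534, 0.3202, -0.005]
tcp_rot: [[-1.0, -0.029, -0.0], [-0.029, 1.0, 0.0], [0.0, 0.0, -1.0]]
force: [-0.8, 0.3, -0.0]
opening: 0.005
grasp_force: 0.4
```

Request:
send_rows:
  plan:
    - [255, -0.001, 0, 0, 0]
    - [255, 0, 0, 0, 0]

```text
time_s: 9.03
position: [0.5341, 0.3202, -0.005]
tcp_rot: [[-1.0, -0.029, -0.002], [-0.029, 1.0, -0.0], [0.002, -0.0, -1.0]]
force: [-1.9, 0.7, 2.1]
opening: 0.005
grasp_force: 1.4
```

Request:
send_rows:
  plan:
    - [255, -0.001, 0, 0, 0]
    - [255, 0, 0, 0, 0]

```text
time_s: 9.2
position: [0.5342, 0.3202, -0.005]
tcp_rot: [[-1.0, -0.029, -0.004], [-0.029, 1.0, -0.001], [0.004, -0.001, -1.0]]
force: [-5.9, 0.0, 3.8]
opening: 0.007
grasp_force: 2.4
```

Request:
send_rows:
  plan:
    - [255, -0.0015, 0, 0, 0]
    - [255, 0, 0, 0, 0]
    - [255, 0, 0, 0, 0]

```text
time_s: 9.45
position: [0.5342, 0.3201, -0.0051]
tcp_rot: [[-1.0, -0.029, -0.006], [-0.029, 1.0, -0.001], [0.006, -0.001, -1.0]]
force: [-6.3, 1.1, 4.6]
opening: 0.003
grasp_force: 3.5
```

```bash
python3 -c "
from h import *
to(-72.5,0,-5)"
```

```text
t 9.45 jig mm [-73.9   0.1  -5.1] tool yaw rel jig -180.02 tilt [   -6.3    -1.2 -1000. ] 
shift mm [-1.4 -0.1 -0.1] F [-6.3  1.1  4.6] M [ 0.195  1.25  -0.04 ] tau6 0.014 open 0.003 j [ 20.6  46.3  89.8   0.1  44.3 -71.1]
```

Request:
send_rows:
  plan:
    - [255, 0.006, 0, 0, 0]
    - [255, 0.02, 0, 0, 0]
    - [255, 0.01, 0, -0.01, 0]
    - [255, 0, 0, -0.03, 0]
    - [255, 0, 0, -0.03, 0]
    - [255, 0, 0, -0.03, 0]
    - [255, 0, 0, 0, 0]
    - [255, 0, 0, 0, 0]
    - [255, 0, 0, 0, 0]

```text
time_s: 10.2
position: [0.5015, 0.3191, 0.0953]
tcp_rot: [[-1.0, -0.029, 0.001], [-0.029, 1.0, 0.0], [-0.001, 0.0, -1.0]]
force: [0.1, 0.5, -0.2]
opening: 0.004
grasp_force: 0.0
```

```bash
python3 -c "
from h import *
to(0,0,100)
p,d=capture('side')
a=cv2.resize(p[175:255,260:360],None,fx=7,fy=7,interpolation=cv2.INTER_CUBIC)
for x,c in((-.063,(0,255,0)),(-.0655,(0,0,255))):
    q=((proj('side',T(S,[[x,.028,.018],[x,-.028,.018]]))-[260,175]+.5)*7).astype(int)
    cv2.line(a,tuple(map(int,q[0])),tuple(map(int,q[1])),c,1)
cv2.imwrite('pics/s4.png',a)"
```

```text
t 10.2 jig mm [-1.065e+02  1.000e-01  9.530e+01] tool yaw rel jig -180.02 tilt [ 9.e-01  1.e-01 -1.e+03] 
shift mm [-106.5   -0.    -4.6] F [ 0.1  0.5 -0.2] M [ 0.046 -0.003  0.002] tau6 0.0 open 0.004 j [ 21.7  35.9  92.   -0.   52.  -70. ]
```

View pics/s4.png

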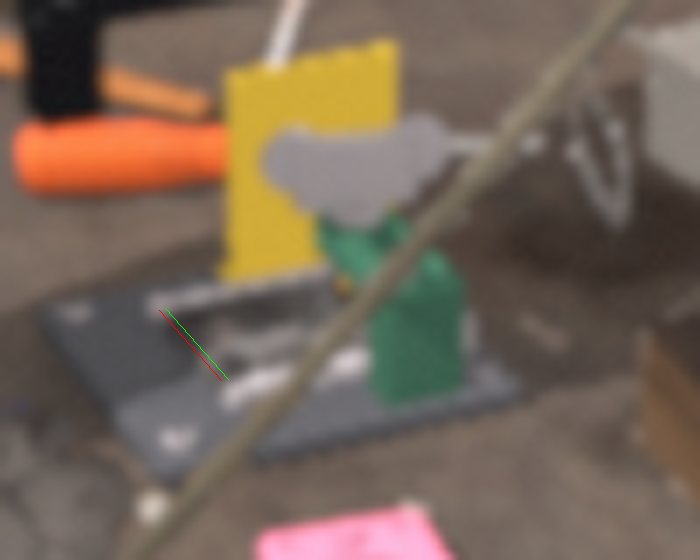

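The plate's near edge now lies on the green home line, at (170,310) to (228,380) in the crop. Next I'll move over the screw, align to the wings and set a partial opening of about 30 mm.

Request:
send_rows:
  plan:
    - [167, -0.021, 0, 0, 0]
    - [167, -0.021, 0, 0, 0]
    - [167, -0.021, 0, 0, 0]
    - [167, -0.021, 0, 0, 0]
    - [167, -0.021, 0, 0, 0]
    - [167, 0, -0.0005, 0, 0]
    - [167, 0, 0, 0, 0.104]
    - [167, 0, 0, 0, 0.104]
    - [167, 0, 0, 0, 0]
    - [167, 0, 0, 0, 0]
    - [167, 0, 0, 0, 0]

```text
time_s: 11.17
position: [0.6054, 0.3216, 0.0942]
tcp_rot: [[-0.984, 0.176, -0.002], [0.176, 0.984, -0.001], [0.002, -0.001, -1.0]]
force: [0.5, 0.5, -0.1]
opening: 0.348
grasp_force: 0.0
```

```bash
python3 -c "
from h import *
to(-1.5,-0.5,45)
p,d=capture('side')
a=cv2.resize(p[130:250,260:380],None,fx=5,fy=5,interpolation=cv2.INTER_CUBIC)
cv2.imwrite('pics/s5.png',a)"
```

```text
t 11.17 jig mm [-2.6 -0.5 94.2] tool yaw rel jig 168.2 tilt [-1.9e+00 -7.0e-01 -1.0e+03] 
shift mm [-1.2  0.3 49.2] F [ 0.5  0.5 -0.1] M [ 0.02  -0.001 -0.005] tau6 -0.004 open 0.348 j [ 18.7  42.   77.7  -0.   60.4 -61.2]
```

View pics/s5.png

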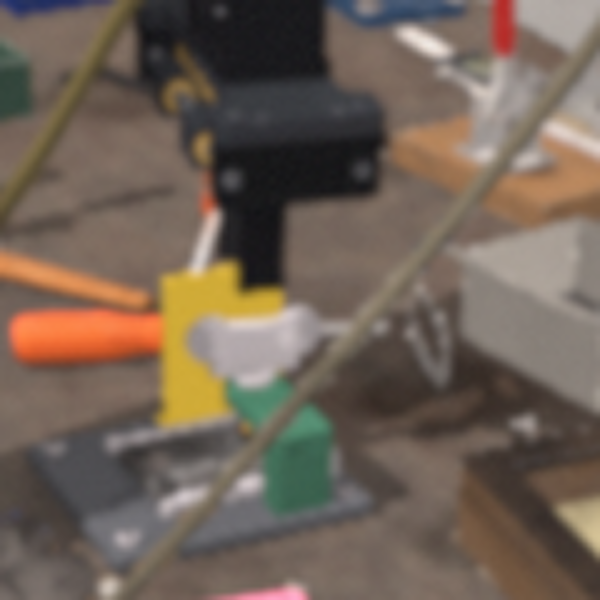

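The fingers at (262,290) hang straddled above the wings at (255,340). I'll go down, then close.

Request:
send_rows:
  plan:
    - [167, 0, 0, 0.012, 0]
    - [167, 0, 0, 0.012, 0]
    - [167, 0, 0, 0.006, 0]
    - [167, 0, 0, 0.005, 0]
    - [167, 0, 0, 0.005, 0]
    - [167, 0, 0, 0.005, 0]
    - [167, 0, 0, 0.004, 0]
    - [167, 0, 0, 0, 0]
    - [167, 0, 0, 0, 0]

```text
time_s: 11.97
position: [0.6064, 0.3218, 0.0459]
tcp_rot: [[-0.984, 0.178, -0.0], [0.178, 0.984, -0.0], [0.0, -0.0, -1.0]]
force: [0.5, 1.5, 0.1]
opening: 0.344
grasp_force: 0.0
```

Request:
send_rows:
  plan:
    - [210, 0, 0, 0, 0]
    - [225, 0, 0, 0, 0]
    - [240, 0, 0, 0, 0]
    - [255, 0, 0, 0, 0]
    - [255, 0, 0, 0, 0]
    - [255, 0, 0, 0, 0]
    - [255, 0, 0, 0, 0]

```text
time_s: 12.55
position: [0.6069, 0.3234, 0.0464]
tcp_rot: [[-0.984, 0.178, 0.002], [0.178, 0.984, 0.003], [-0.001, 0.003, -1.0]]
force: [1.2, 4.9, 0.1]
opening: 0.069
grasp_force: 30.0
```

```bash
python3 -c "
from h import *
to(-1.5,-0.5,45)"
```

```text
t 12.55 jig mm [-1.   1.2 46.4] tool yaw rel jig 168.07 tilt [    1.7     2.5 -1000. ] 
shift mm [ 0.1 -1.8  1.4] F [1.2 4.9 0.1] M [ 0.859 -0.024  0.125] tau6 0.117 open 0.069 j [ 18.7  45.5  79.    0.1  55.4 -61.1]
```

Request:
send_rows:
  plan:
    - [255, 0, 0.0017, 0, 0]
    - [255, 0, 0, 0, 0.04]
    - [255, 0, 0, 0, 0.04]
    - [255, 0, 0, 0, 0.04]
    - [255, 0, 0, 0, 0]
    - [255, 0, 0, 0, 0]

```text
time_s: 13.05
position: [0.607, 0.3236, 0.0464]
tcp_rot: [[-0.956, 0.294, 0.001], [0.294, 0.956, 0.0], [-0.0, 0.0, -1.0]]
force: [0.3, 1.1, 1.0]
opening: 0.067
grasp_force: 30.0
```

```bash
cat >> h.py <<'E'
def feel(n=8):
    M=[]
    for i in range(n):
        s=read_state();M.append(np.r_[s["force"],s["moment"],s["tau"][5]]);capture("top")
    M=np.array(M);R=np.array(s["tcp_rot"]);y=np.degrees(np.arctan2(R[1,0],R[0,0])-S[2])
    th=np.radians((180-y)%360)
    print("t",round(s["time_s"],2),"theta",round(th,3),"pos",(inv(S,s["position"][None])*1e3).round(1)[0],"Mz",M[:,5].mean().round(3),"+-",(M[:,5].std()/n**.5).round(3),"tau6",M[:,6].mean().round(4),"Ftool",(R.T@M[:,:3].mean(0)).round(1),"open",round(s["opening"],3),"j6",round(s["joint_positions"][5]))
E
python3 -c "
from h import *
feel(6)"
```

```text
t 13.3 theta 0.328 pos [-1.   1.4 46.4] Mz -0.005 +- 0.013 tau6 0.0166 Ftool [ 0.9  1.5 -2.4] open 0.065 j6 -54
```

Request:
send_rows:
  plan:
    - [255, 0, 0, 0, 0.04]
    - [255, 0, 0, 0, 0.04]
    - [255, 0, 0, 0, 0]

```text
time_s: 13.6
position: [0.607, 0.3237, 0.0464]
tcp_rot: [[-0.929, 0.37, 0.001], [0.37, 0.929, 0.0], [-0.001, 0.001, -1.0]]
force: [0.5, 1.6, 2.0]
opening: 0.062
grasp_force: 30.0
```

```bash
python3 -c "
from h import *
feel(6)"
```

```text
t 13.85 theta 0.408 pos [-1.   1.5 46.4] Mz 0.027 +- 0.004 tau6 0.0694 Ftool [ 0.6  2.1 -3.3] open 0.064 j6 -50
```

```bash
cat >> h.py <<'E'
def rd():
    s=read_state();R=np.array(s["tcp_rot"]);y=np.degrees(np.arctan2(R[1,0],R[0,0])-S[2])
    print("t",round(s["time_s"],2),"th",round(np.radians((180-y)%360),3),"Mz",round(s["moment"][2],3),"tau6",round(s["tau"][5],4),"v6",round(s["qvel"][5],2),"Ftool",(R.T@s["force"]).round(1),"pos",(inv(S,s["position"][None])*1e3).round(1)[0],"op",round(s["opening"],3))
E
echo
```

Request:
send_rows:
  plan:
    - [255, 0, 0, 0, 0.02]
    - [255, 0, 0, 0, 0.02]
    - [255, 0, 0, 0, 0.02]
    - [255, 0, 0, 0, 0.02]

```text
time_s: 14.23
position: [0.607, 0.3238, 0.0464]
tcp_rot: [[-0.896, 0.444, 0.001], [0.444, 0.896, 0.0], [-0.001, 0.001, -1.0]]
force: [-0.3, 3.4, 4.9]
opening: 0.067
grasp_force: 30.0
```

```bash
python3 -c "from h import *;rd()"
```

```text
t 14.23 th 0.49 Mz 0.188 tau6 0.0171 v6 13.74 Ftool [ 1.8  2.9 -4.9] pos [-0.9  1.6 46.4] op 0.067
```

Request:
send_rows:
  plan:
    - [255, 0, 0, 0, 0.02]
    - [255, 0, 0, 0, 0.02]

```text
time_s: 14.4
position: [0.6071, 0.3238, 0.0464]
tcp_rot: [[-0.877, 0.48, 0.001], [0.48, 0.877, 0.001], [-0.0, 0.001, -1.0]]
force: [0.3, 4.1, 4.7]
opening: 0.064
grasp_force: 30.0
```

```bash
python3 -c "from h import *;rd()"
```

```text
t 14.4 th 0.53 Mz 0.202 tau6 0.0201 v6 13.55 Ftool [ 1.7  3.7 -4.7] pos [-0.9  1.7 46.4] op 0.064
```

Request:
send_rows:
  plan:
    - [255, 0, 0, 0, 0.02]
    - [255, 0, 0, 0, 0.02]

```text
time_s: 14.57
position: [0.6071, 0.3239, 0.0464]
tcp_rot: [[-0.857, 0.515, 0.001], [0.515, 0.857, 0.001], [-0.0, 0.001, -1.0]]
force: [0.6, 3.9, 5.4]
opening: 0.068
grasp_force: 30.0
```

```bash
python3 -c "from h import *;rd()"
```

```text
t 14.57 th 0.57 Mz 0.227 tau6 0.0219 v6 13.57 Ftool [ 1.5  3.6 -5.4] pos [-0.8  1.7 46.4] op 0.068
```

Request:
send_rows:
  plan:
    - [255, 0, 0, 0, 0.02]
    - [255, 0, 0, 0, 0.02]

```text
time_s: 14.73
position: [0.6071, 0.3239, 0.0464]
tcp_rot: [[-0.836, 0.549, 0.001], [0.549, 0.836, 0.001], [-0.0, 0.001, -1.0]]
force: [-0.7, 3.2, 4.7]
opening: 0.068
grasp_force: 30.0
```

```bash
python3 -c "from h import *;rd()"
```

```text
t 14.73 th 0.61 Mz 0.179 tau6 0.0204 v6 13.59 Ftool [ 2.4  2.3 -4.7] pos [-0.8  1.8 46.4] op 0.068
```

Mz in motion is about 0.19–0.20 N m, which is the free torque. I'll relieve the side load a little and carry on at the same rate.

Request:
send_rows:
  plan:
    - [255, 0.0005, 0.0008, -0.0006, 0.02]
    - [255, 0, 0, 0, 0.02]
    - [255, 0, 0, 0, 0.02]
    - [255, 0, 0, 0, 0.02]

```text
time_s: 15.07
position: [0.6072, 0.324, 0.0464]
tcp_rot: [[-0.79, 0.614, 0.001], [0.614, 0.79, -0.0], [-0.001, -0.0, -1.0]]
force: [2.6, 2.3, 1.6]
opening: 0.062
grasp_force: 30.0
```

```bash
python3 -c "from h import *;rd()"
```

```text
t 15.07 th 0.69 Mz 0.142 tau6 0.0189 v6 13.7 Ftool [-0.7  3.4 -1.6] pos [-0.8  1.9 46.4] op 0.062
```

Request:
send_rows:
  plan:
    - [255, 0, 0, 0, 0.02]
    - [255, 0, 0, 0, 0.02]
    - [255, 0, 0, 0, 0.02]
    - [255, 0, 0, 0, 0.02]

```text
time_s: 15.4
position: [0.6072, 0.3241, 0.0464]
tcp_rot: [[-0.738, 0.675, 0.001], [0.675, 0.738, -0.0], [-0.001, 0.0, -1.0]]
force: [3.0, 1.0, 0.6]
opening: 0.065
grasp_force: 30.0
```

```bash
python3 -c "from h import *;rd()"
```

```text
t 15.4 th 0.77 Mz 0.164 tau6 0.02 v6 13.64 Ftool [-1.5  2.7 -0.6] pos [-0.7  2.  46.4] op 0.065
```

Request:
send_rows:
  plan:
    - [255, 0, 0, 0, 0.02]
    - [255, 0, 0, 0, 0.02]
    - [255, 0, 0, 0, 0.02]
    - [255, 0, 0, 0, 0.02]

```text
time_s: 15.73
position: [0.6073, 0.3242, 0.0464]
tcp_rot: [[-0.682, 0.732, 0.001], [0.732, 0.682, -0.0], [-0.001, 0.001, -1.0]]
force: [5.2, 0.1, -2.9]
opening: 0.063
grasp_force: 30.0
```

```bash
python3 -c "from h import *;rd()"
```

```text
t 15.73 th 0.85 Mz 0.181 tau6 0.0215 v6 13.55 Ftool [-3.5  3.9  2.9] pos [-0.6  2.1 46.4] op 0.063
```

Request:
send_rows:
  plan:
    - [255, 0, 0, 0, 0.02]
    - [255, 0, 0, 0, 0.02]
    - [255, 0, 0, 0, 0.02]
    - [255, 0, 0, 0, 0.02]

```text
time_s: 16.07
position: [0.6074, 0.3243, 0.0464]
tcp_rot: [[-0.621, 0.784, 0.001], [0.784, 0.621, -0.0], [-0.001, 0.001, -1.0]]
force: [5.2, 1.0, -1.7]
opening: 0.068
grasp_force: 30.0
```

```bash
python3 -c "from h import *;rd()"
```

```text
t 16.07 th 0.93 Mz 0.214 tau6 0.0223 v6 13.64 Ftool [-2.5  4.7  1.7] pos [-0.5  2.1 46.4] op 0.068
```

Request:
send_rows:
  plan:
    - [255, 0, 0, 0, 0.02]
    - [255, 0, 0, 0, 0.02]
    - [255, 0, 0, 0, 0.02]
    - [255, 0, 0, 0, 0.02]

```text
time_s: 16.4
position: [0.6075, 0.3244, 0.0464]
tcp_rot: [[-0.556, 0.831, 0.001], [0.831, 0.556, 0.0], [-0.001, 0.001, -1.0]]
force: [6.2, 0.1, -3.3]
opening: 0.069
grasp_force: 30.0
```

```bash
python3 -c "from h import *;rd()"
```

```text
t 16.4 th 1.01 Mz 0.163 tau6 0.0301 v6 13.63 Ftool [-3.3  5.2  3.3] pos [-0.5  2.2 46.4] op 0.069
```

Request:
send_rows:
  plan:
    - [255, -0.0006, 0.0014, 0.0002, 0.02]
    - [255, 0, 0, 0, 0.02]
    - [255, 0, 0, 0, 0.02]
    - [255, 0, 0, 0, 0.02]

```text
time_s: 16.73
position: [0.6076, 0.3244, 0.0464]
tcp_rot: [[-0.488, 0.873, -0.001], [0.873, 0.488, -0.001], [0.0, -0.001, -1.0]]
force: [1.4, -0.8, 1.1]
opening: 0.069
grasp_force: 30.0
```

```bash
python3 -c "from h import *;rd()"
```

```text
t 16.73 th 1.09 Mz 0.177 tau6 0.0351 v6 13.63 Ftool [-1.4  0.8 -1.1] pos [-0.4  2.2 46.4] op 0.069
```

Request:
send_rows:
  plan:
    - [255, 0, 0, 0, 0.02]
    - [255, 0, 0, 0, 0.02]
    - [255, 0, 0, 0, 0.02]

```text
time_s: 16.98
position: [0.6076, 0.3245, 0.0464]
tcp_rot: [[-0.435, 0.9, -0.001], [0.9, 0.435, -0.001], [0.0, -0.001, -1.0]]
force: [0.6, -1.0, 1.4]
opening: 0.063
grasp_force: 30.0
```

```bash
python3 -c "from h import *;rd()"
```

```text
t 16.98 th 1.15 Mz 0.239 tau6 0.042 v6 13.59 Ftool [-1.1  0.1 -1.4] pos [-0.3  2.3 46.4] op 0.063
```

Request:
send_rows:
  plan:
    - [255, 0, 0, 0, 0.02]
    - [255, 0, 0, 0, 0.02]
    - [255, 0, 0, 0, 0.02]

```text
time_s: 17.23
position: [0.6077, 0.3245, 0.0464]
tcp_rot: [[-0.38, 0.925, -0.001], [0.925, 0.38, -0.0], [-0.0, -0.001, -1.0]]
force: [0.1, -1.8, 1.8]
opening: 0.064
grasp_force: 30.0
```

```bash
python3 -c "from h import *;rd()"
```

```text
t 17.23 th 1.21 Mz 0.139 tau6 0.0491 v6 13.59 Ftool [-1.7 -0.6 -1.8] pos [-0.2  2.3 46.4] op 0.064
```

Request:
send_rows:
  plan:
    - [255, 0, 0, 0, 0.02]
    - [255, 0, 0, 0, 0.02]
    - [255, 0, 0, 0, 0.02]

```text
time_s: 17.48
position: [0.6078, 0.3246, 0.0464]
tcp_rot: [[-0.324, 0.946, -0.001], [0.946, 0.324, -0.0], [-0.0, -0.001, -1.0]]
force: [0.1, -1.9, 2.2]
opening: 0.067
grasp_force: 30.0
```

```bash
python3 -c "from h import *;rd()"
```

```text
t 17.48 th 1.27 Mz 0.172 tau6 0.0564 v6 13.6 Ftool [-1.8 -0.5 -2.2] pos [-0.1  2.4 46.4] op 0.067
```

Request:
send_rows:
  plan:
    - [255, 0, 0, 0, 0.02]
    - [255, 0, 0, 0, 0.02]
    - [255, 0, 0, 0, 0.02]

```text
time_s: 17.73
position: [0.6079, 0.3246, 0.0464]
tcp_rot: [[-0.267, 0.964, -0.001], [0.964, 0.267, -0.0], [-0.0, -0.001, -1.0]]
force: [-1.7, -2.0, 2.4]
opening: 0.068
grasp_force: 30.0
```

```bash
python3 -c "from h import *;rd()"
```

```text
t 17.73 th 1.33 Mz 0.235 tau6 0.064 v6 13.63 Ftool [-1.5 -2.2 -2.4] pos [-0.   2.4 46.4] op 0.068
```

tau6 in motion is flat at about 0.021 up to th≈0.95. It then climbs about 0.125 N m per rad, close to the expected 0.14, so the foot touched at about 0.96. The target is about 1.59; I'll continue and compare with Mz.

Request:
send_rows:
  plan:
    - [255, 0, -0.0003, -0.0002, 0.02]
    - [255, 0, 0, 0, 0.02]
    - [255, 0, 0, 0, 0.02]

```text
time_s: 17.98
position: [0.608, 0.3246, 0.0464]
tcp_rot: [[-0.208, 0.978, 0.0], [0.978, 0.208, -0.0], [-0.0, 0.0, -1.0]]
force: [0.3, -0.9, 1.1]
opening: 0.07
grasp_force: 30.0
```

```bash
python3 -c "from h import *;rd()"
```

```text
t 17.98 th 1.39 Mz 0.211 tau6 0.0739 v6 13.5 Ftool [-0.9  0.1 -1.1] pos [ 0.1  2.4 46.4] op 0.07
```

Request:
send_rows:
  plan:
    - [255, 0, 0, 0, 0.02]
    - [255, 0, 0, 0, 0.02]

```text
time_s: 18.15
position: [0.608, 0.3246, 0.0464]
tcp_rot: [[-0.169, 0.986, 0.0], [0.986, 0.169, -0.0], [-0.0, 0.0, -1.0]]
force: [0.8, -1.3, 0.2]
opening: 0.067
grasp_force: 30.0
```

```bash
python3 -c "from h import *;rd()"
```

```text
t 18.15 th 1.43 Mz 0.249 tau6 0.0799 v6 13.62 Ftool [-1.4  0.5 -0.2] pos [ 0.1  2.4 46.4] op 0.067
```

Request:
send_rows:
  plan:
    - [255, 0, 0, 0, 0.02]
    - [255, 0, 0, 0, 0.02]

```text
time_s: 18.32
position: [0.6081, 0.3246, 0.0464]
tcp_rot: [[-0.13, 0.992, 0.0], [0.992, 0.13, 0.0], [-0.0, 0.0, -1.0]]
force: [0.7, -1.7, -1.3]
opening: 0.069
grasp_force: 30.0
```

```bash
python3 -c "from h import *;rd()"
```

```text
t 18.32 th 1.47 Mz 0.25 tau6 0.0859 v6 13.67 Ftool [-1.8  0.5  1.3] pos [ 0.2  2.4 46.4] op 0.069
```

Request:
send_rows:
  plan:
    - [255, 0, 0, 0, 0.02]
    - [255, 0, 0, 0, 0.02]

```text
time_s: 18.48
position: [0.6082, 0.3246, 0.0465]
tcp_rot: [[-0.09, 0.996, 0.0], [0.996, 0.09, 0.0], [0.0, 0.0, -1.0]]
force: [0.7, -0.9, -1.5]
opening: 0.067
grasp_force: 30.0
```

```bash
python3 -c "from h import *;rd()"
```

```text
t 18.48 th 1.51 Mz 0.23 tau6 0.092 v6 13.61 Ftool [-0.9  0.6  1.5] pos [ 0.3  2.4 46.5] op 0.067
```

Request:
send_rows:
  plan:
    - [255, 0, 0, 0, 0.02]
    - [255, 0, 0, 0, 0.02]

```text
time_s: 18.65
position: [0.6082, 0.3246, 0.0464]
tcp_rot: [[-0.05, 0.999, 0.0], [0.999, 0.05, 0.0], [0.0, 0.0, -1.0]]
force: [1.6, -0.9, -3.1]
opening: 0.067
grasp_force: 30.0
```

```bash
python3 -c "from h import *;rd()"
```

```text
t 18.65 th 1.55 Mz 0.205 tau6 0.0982 v6 13.67 Ftool [-1.   1.6  3.1] pos [ 0.3  2.4 46.4] op 0.067
```

Request:
send_rows:
  plan:
    - [255, 0, 0, 0, 0.02]
    - [255, 0, 0, 0, 0.02]
    - [255, 0, 0, 0, 0.02]
    - [255, 0, 0, 0, 0.02]

```text
time_s: 18.98
position: [0.6083, 0.3246, 0.0464]
tcp_rot: [[0.03, 1.0, 0.001], [1.0, -0.03, 0.0], [0.0, 0.001, -1.0]]
force: [3.1, -1.7, -4.4]
opening: 0.064
grasp_force: 30.0
```

```bash
python3 -c "from h import *;rd()"
```

```text
t 18.98 th 1.63 Mz 0.308 tau6 0.1107 v6 13.61 Ftool [-1.6  3.1  4.4] pos [ 0.4  2.4 46.4] op 0.064
```

Request:
send_rows:
  plan:
    - [255, 0, 0, 0, 0]
    - [220, 0, 0, 0, 0]
    - [200, 0, 0, 0, 0]
    - [180, 0, 0, 0, 0]
    - [167, 0, 0, 0, 0]
    - [167, 0, 0, 0, 0]
    - [167, 0, 0, 0, 0]

```text
time_s: 19.57
position: [0.6078, 0.3248, 0.0469]
tcp_rot: [[0.028, 1.0, -0.0], [1.0, -0.028, 0.0], [0.0, -0.0, -1.0]]
force: [0.9, -0.1, -1.0]
opening: 0.335
grasp_force: 0.0
```

Request:
send_rows:
  plan:
    - [167, 0, 0, -0.01, 0]
    - [167, 0, 0, -0.02, 0]
    - [167, 0, 0, -0.03, 0]
    - [167, 0, 0, 0, -0.1]
    - [167, 0, 0, 0, -0.1]
    - [167, 0, 0, 0, -0.1]
    - [167, 0, 0, 0, -0.1]
    - [167, 0, 0, 0, -0.1]
    - [167, 0, 0, 0, -0.1]
    - [167, 0, 0, 0, -0.1]
    - [167, 0, 0, 0, -0.1]
    - [167, 0, 0, 0, 0]
    - [167, 0, 0, 0, 0]
    - [167, 0, 0, 0, 0.02]
    - [167, 0, 0, 0, 0.02]
    - [167, 0, 0, 0, 0.02]
    - [167, 0, 0, 0, 0.02]
    - [167, 0, 0, 0, 0.02]
    - [167, 0, 0, 0, 0.02]

```text
time_s: 21.15
position: [0.6079, 0.3246, 0.1066]
tcp_rot: [[-0.605, 0.796, -0.0], [0.796, 0.605, -0.0], [0.0, -0.0, -1.0]]
force: [-1.1, 0.7, 0.3]
opening: 0.344
grasp_force: 0.0
```

```bash
python3 -c "from h import *;rd()"
```

```text
t 21.15 th 0.951 Mz -0.005 tau6 -0.156 v6 13.56 Ftool [ 1.2 -0.5 -0.3] pos [  0.    2.4 106.6] op 0.344
```

Request:
send_rows:
  plan:
    - [167, 0, 0, 0, 0.02]
    - [167, 0, 0, 0, 0.02]
    - [167, 0, 0, 0, 0.02]
    - [167, 0, 0, 0, 0.02]
    - [167, 0, 0, 0, 0.02]
    - [167, 0, 0, 0, 0.02]
    - [167, 0, 0, 0, 0.02]
    - [167, 0, 0, 0, 0.02]
    - [167, 0, 0, 0, 0.02]
    - [167, 0, 0, 0, 0.02]
    - [167, 0, 0, 0, 0.02]
    - [167, 0, 0, 0, 0.02]
    - [167, 0, 0, 0, 0.02]
    - [167, 0, 0, 0, 0.02]
    - [167, 0, 0, 0, 0.02]
    - [167, 0, 0, 0, 0.02]
    - [167, 0, 0, 0, 0.02]
    - [167, 0, 0, 0, 0.02]

```text
time_s: 22.65
position: [0.6079, 0.3246, 0.1066]
tcp_rot: [[-0.286, 0.958, -0.0], [0.958, 0.286, -0.0], [-0.0, -0.0, -1.0]]
force: [-0.3, -0.1, 0.1]
opening: 0.349
grasp_force: 0.0
```

```bash
python3 -c "from h import *;rd()"
```

```text
t 22.65 th 1.31 Mz -0.006 tau6 -0.1581 v6 13.62 Ftool [-0.  -0.3 -0.1] pos [  0.    2.4 106.6] op 0.349
```

Request:
send_rows:
  plan:
    - [167, 0, 0, 0, 0.02]
    - [167, 0, 0, 0, 0.02]
    - [167, 0, 0, 0, 0.02]
    - [167, 0, 0, 0, 0.02]
    - [167, 0, 0, 0, 0.02]
    - [167, 0, 0, 0, 0.02]
    - [167, 0, 0, 0, 0.02]
    - [167, 0, 0, 0, 0.02]
    - [167, 0, 0, 0, 0.02]
    - [167, 0, 0, 0, 0.02]
    - [167, 0, 0, 0, 0.02]
    - [167, 0, 0, 0, 0.02]
    - [167, 0, 0, 0, 0.02]
    - [167, 0, 0, 0, 0.02]

```text
time_s: 23.82
position: [0.608, 0.3246, 0.1067]
tcp_rot: [[-0.01, 1.0, 0.0], [1.0, 0.01, 0.0], [0.0, 0.0, -1.0]]
force: [0.5, -0.3, 0.7]
opening: 0.345
grasp_force: 0.0
```

```bash
python3 -c "
from h import *;rd()
p,d=capture('side');a=p[170:250,255:355];b=capture('top')[0][180:260,205:305]
cv2.imwrite('pics/s6.png',cv2.resize(np.vstack([a]),None,fx=7,fy=7,interpolation=cv2.INTER_CUBIC))"
```

```text
t 23.82 th 1.59 Mz 0.039 tau6 -0.1581 v6 13.57 Ftool [-0.3  0.5 -0.7] pos [  0.    2.4 106.7] op 0.345
```

View pics/s6.png

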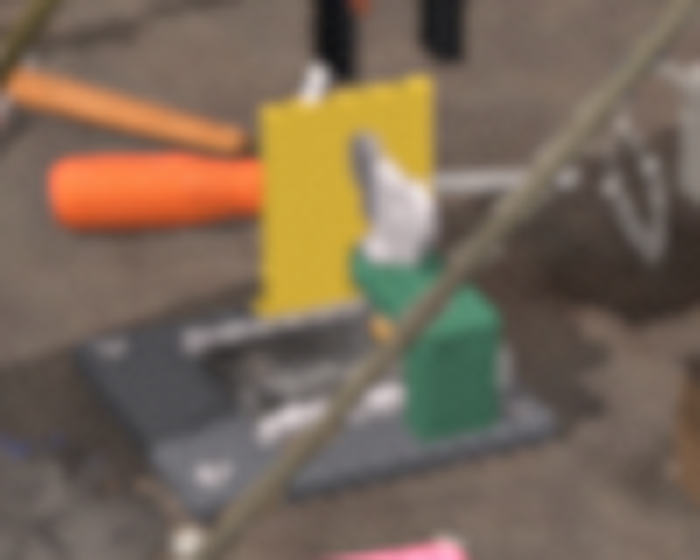

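Turning empty, tau6 stays at −0.158. That makes the free screw torque 0.178 N m and the final torque 0.269 N m, an excess of 0.09 N m, or about 0.64 rad past contact and 15 N. The picture shows the wings lying across the jig at (395,200), the plate home, and the open fingers well above the wings.

```bash
python3 -c "
from rig import *
print(hand_in())"
```

```text
the job is handed in; nothing more can be done
None
```

I pushed the catch plate home against the back stop and tightened the wing screw about 0.64 rad past first contact, which by the measured torque is about 15 N. The gripper was clear of everything when I handed the job in, and no verdict came back.

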